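# Tare the balance through its recessed key

### The arm

A 6-joint arm with a two-finger parallel gripper is mounted at the origin on a cart in front of the work surface, level with it; the furniture and walls round the work are solid. World frame = base frame: x ahead of the robot, y to its left, z up, the work surface at z = 0. Lengths are in mm, angles in rad, forces in N, time in s.
With the tool pointing down it reaches from about 400 to 825 mm from the base axis. Payload 7 kg.
Tool frame: the origin (TCP) lies midway between the tips of the shut fingers; the grasp point (between the pads) lies grip_depth behind it (grip_depth is the distance from the TCP to the grasp point, in mm); y points along the fingers, z is the direction in which the jaws open and shut, and the axes are right-handed (so a half turn about y gives the same grasp; the last joint's range is limited). The gripper opens to 85 mm and grips with 20 to 120 N. Pads are 22 mm wide; open, the fingers measure 114 mm over their backs; the gripper's body (76 mm by 85 mm) begins 54 mm behind the grasp point. The pads swing forward as they close: fully open they stand 13 mm farther back than shut.
Start: joints at [1.513, 0.359, 0.012, 0, -1.224, -0.288], TCP at [228.799, 635.017, 231.302] pointing down, gripper open.
Joint ranges: [-3.07, 3.07], [-1.43, 2.12], [-1.02, 1.25], [-3.03, 1.67], [-3.05, -0], [-3.03, 3.03]. Speed limits (rad/s): [2.39, 2.39, 3.01, 3.14, 3.14, 3.14].

### API

Orientations are given as a 3x3 rotation matrix whose columns are the frame's x, y, z axes.
In Python, from plant import * gives the robot as it stands. The module is installed in compiled form; this text tells all that it offers.
- The arm moves only by the tool jog_arm, never from a script. Its argument "moves" is a list of rows, each a list of 5 numbers: the shift along the tool's x, y, z as a fraction of full scale, then the turn about the tool's y as a fraction of full scale, then the opening, from 0 (shut) to 1 (fully open). A call has 1 to 5 rows; each row shifts and turns the pose as measured when the row begins, along the tool's axes as they then stand; what a row does not reach is not made up. Full scale, the value 1, is 60 mm for a shift and 0.1 rad for a turn. A row lasts 1/8 s, in which the tool goes at most 62.5 mm and 10.7 degrees, less where a joint would pass 70% of its speed; a pose out of reach is approached as far as the arm can. A call with a number of a shift or a turn outside -1 to 1 is refused whole. A call with a gripper value outside its range is refused whole. The fingers move at their own pace and stop on an object; "grip_force" is the grip in N (left out, the last holds). Time passes only in rows, so rows that do not move let the fingers close. It gives the time, the measured TCP pose, the force and the opening at its end, in the units of the state.
- get_state(): the state, without advancing time (a new reading comes with each control period).
- snapshot(name): name is "scene" or "top"; returns a dict with "color" (480x640x3 uint8, blue, green, red), "intrinsics" (3x3 intrinsics, pixels), "distortion" ([k1, k2, p1, p2, k3] as OpenCV has them; the pictures are not rectified), "world_to_cam" (4x4, takes a point from world to camera coordinates). Camera axes: x right, y up, looking along -z (the intrinsics and any distortion apply to the point x, -y, -z); pixel columns grow to the right and rows downward; lengths in mm; the calibration is good to about 2 mm. A picture is of the moment at which its call begins. There is no depth.
- finish_job(): hands the job in, once; it reports no verdict.
The state is a dict: "time": time; "qpos": joint angles; "qvel": joint speeds; "effort": joint torques, N m; "ee_pos": TCP position; "eef_rot": TCP orientation; "ft_force": force on the tool from outside, world axes, zero at the start; "torque": the same for the moment, N m; "opening": opening from 0.0 (shut) to 1.0 (fully open).
Only numpy, scipy, OpenCV 4.12 (cv2) and the standard library are available. Lean on these libraries where they do the work, as an engineer would, in place of code of your own. Each camera call takes 0.05 s, during which the arm holds its last target.

### The job

Tare the balance with the empty beaker standing on its pan: with the fingertip, push the sliding shutter by its orange ridge all the way to its right-hand stop, so that it uncovers the green key and covers the red one; then reach into the well, press the green key gently but fully down, keep it down for a good second and let it come up again, leaving the shutter over the red key. Never press the red key, do not touch the pan or the beaker, do not disturb the bottle and tape beside the balance, and grasp or lift nothing.

Things in the scene. Friction and masses are not known exactly. Their poses are not given: they have to be found in the camera images.
- balance: White laboratory balance fixed on the bench, 300 (x) x 200 (y) x 56 mm, turned about z. Origin: centre of its underside, on the bench. Its x axis points from the keys (front, nearest the robot) to the pan (rear), y to its left as the robot sees it, z up. The flat front deck is 50 mm above the bench; a black display strip up to 66 mm high lies from x = -40 to -8 mm.
- shutter (a joint): Sliding shutter on the balance deck, in m: 0 = over the green key, 0.084 = at its right-hand stop (towards the balance's -y), over the red key. It slides stiffly (about 1.2 N) and stays where it is left. At the start it is within 6 mm of 0.
- shutter_ridge (a point): Middle of the top edge of the shutter's upright orange ridge, 78 mm above the bench; moves with it. The ridge is 44 mm along balance x, 6 mm thick along y, and stands 24 mm above the middle of the grey plate (54 by 64 mm along y, top about 55 mm above the bench), which runs between 6 mm high rails. Push the ridge's flat left (+y) face to slide it right.
- tare_key (a joint): Travel of the green key, in m: 0 = up, 0.005 = fully down. A spring lifts it again; it takes 2 N to start and 4 N to hold fully down, then meets a hard stop.
- tare_key_top (a point): Centre of the top face of the green key, 24 mm (balance x) by 34 mm (y), 36 mm above the bench when up, 14 mm below the deck; moves with the key. It sits in the middle of a rectangular well, open at the top, 38 mm along balance x by 50 mm along y and 26 mm deep, centred at x = -95, y = +42 mm in the balance's frame.
- cal_key (a joint): Travel of the red key, in m: 0 = up, 0.005 = fully down. Same size and spring as the green one. Must not be pressed.
- cal_key_top (a point): Centre of the top face of the red key, in a like well centred at x = -95, y = -42 mm in the balance's frame (right of the green one).
- pan: Round steel weighing pan of the balance, 124 mm across, its top 67 mm above the bench, centred on the balance's y = 0 at x = +70 mm. Origin: on its axis, 56 mm above the bench.
- weigh_beaker: Loose clear beaker, 55 mm across, 66 mm high, standing on the pan. Origin: centre of its underside; z up its axis. Not to be touched.
- amber_bottle: Loose amber bottle with black cap, 45 mm across, 85 mm high, standing on the bench left of the balance. Origin: centre of its underside.
- tape_roll: Loose roll of white label tape, 66 mm across, 19 mm high, lying on the bench right of the balance. Origin: centre of its underside.

How it is judged:
By the outcome, as a careful person would: the job done as asked, in the order asked, and still so for the second after the job is handed in, with the robot touching nothing.
It also fails if it takes over 50 s, if anything falls off the work surface, if the arm or the gripper's body presses on something with over 40 N, if the wrist force passes 120 N, or if a joint passes its speed limit or range.

## Working session

There is one attempt and no reset: what is moved stays moved. The work goes in short steps, Python scripts to look and compute and a tool call to move; the robot and the scene stay as the last step left them, time stands still between calls to the robot, and variables do not carry over. Pictures are saved under pics/ and viewed, and the job is handed in when it is done.

Besides the shell and the picture viewer there is one more tool, called after "Request:" as name(argument=value, ...), one argument or row to a line, values as JSON. jog_arm: Moves the arm, as the interface text tells. Shift numbers are shares of 60 mm and turn numbers shares of 0.1 rad, none past 1 either way. Its arguments: {"type":"object","properties":{"moves":{"type":"array"},"grip_force":{"type":"number"}},"required":["moves"]}

```bash
mkdir -p pics; python3 - <<'E'
from plant import *
import cv2,numpy as np,pickle
s=get_state()
for k in ['time','ee_pos','eef_rot','ft_force','opening']:print(k,np.round(s[k],3))
d={}
for n in('scene','top'):
    r=snapshot(n);d[n]=r;cv2.imwrite(f'pics/{n}0.png',r['color']);print(n,r['intrinsics'],r['distortion'],np.round(r['world_to_cam'],3))
pickle.dump(d,open('d0.pkl','wb'))
E
```

```text
time 0.0
ee_pos [228.664 634.543 230.339]
eef_rot [[-0.941 -0.    -0.339]
 [ 0.339 -0.002 -0.941]
 [-0.    -1.     0.002]]
ft_force [-0.536  0.041  0.348]
opening 1.0
scene [[543.97854479   0.         324.14670969]
 [  0.         543.97854479 227.85923247]
 [  0.           0.           1.        ]] [-0.06173447  0.          0.          0.          0.        ] [[-7.06000e-01 -7.08000e-01  1.10000e-02  5.06370e+02]
 [ 5.22000e-01 -5.09000e-01  6.84000e-01 -3.30756e+02]
 [-4.79000e-01  4.89000e-01  7.29000e-01 -7.30711e+02]
 [ 0.00000e+00  0.00000e+00  0.00000e+00  1.00000e+00]]
top [[436.7054327    0.         317.87622711]
 [  0.         436.7054327  242.77041923]
 [  0.           0.           1.        ]] [-0.08230103  0.          0.          0.          0.        ] [[ 2.00000e-03 -9.99000e-01 -3.70000e-02  1.05910e+02]
 [ 9.94000e-01 -3.00000e-03  1.12000e-01 -6.02413e+02]
 [-1.12000e-01 -3.70000e-02  9.93000e-01 -8.60383e+02]
 [ 0.00000e+00  0.00000e+00  0.00000e+00  1.00000e+00]]
```

```bash
ls -la . pics
```

```text
.:
total 1816
drwxr-xr-x  3 agent agent    4096 Dec  7 14:46 .
drwxr-xr-x 23 root  root     4096 Dec  7 14:46 ..
-rw-r--r--  1 agent agent 1844201 Dec  7 14:46 d0.pkl
drwxr-xr-x  2 agent agent    4096 Dec  7 14:46 pics

pics:
total 784
drwxr-xr-x 2 agent agent   4096 Dec  7 14:46 .
drwxr-xr-x 3 agent agent   4096 Dec  7 14:46 ..
-rw-r--r-- 1 agent agent 395135 Dec  7 14:46 scene0.png
-rw-r--r-- 1 agent agent 396900 Dec  7 14:46 top0.png
```

View pics/scene0.png

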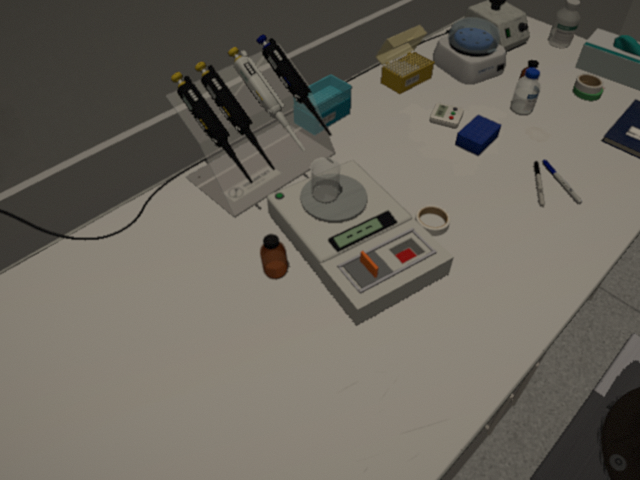

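View pics/top0.png

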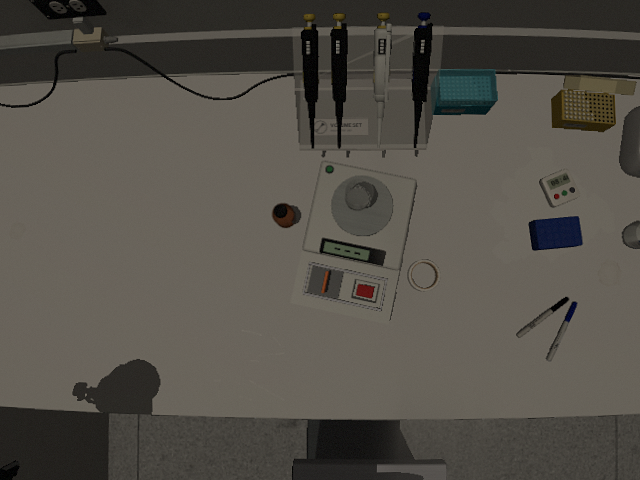

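The balance is at about (355, 240) in the top view, with the ridge near (326, 281) and the red key near (365, 291). The arm is out of view on the left. I'll enlarge both.

```bash
python3 - <<'E'
import cv2
a=cv2.imread('pics/top0.png')[150:330,270:450];cv2.imwrite('pics/t0c.png',cv2.resize(cv2.convertScaleAbs(a,alpha=1.5),(792,600) if 0 else (600,600),interpolation=cv2.INTER_CUBIC)[:])
a=cv2.imread('pics/scene0.png')[150:330,240:480];cv2.imwrite('pics/s0c.png',cv2.resize(cv2.convertScaleAbs(a,alpha=1.5),(800,600),interpolation=cv2.INTER_CUBIC))
E
```

```text
(no output)
```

View pics/t0c.png

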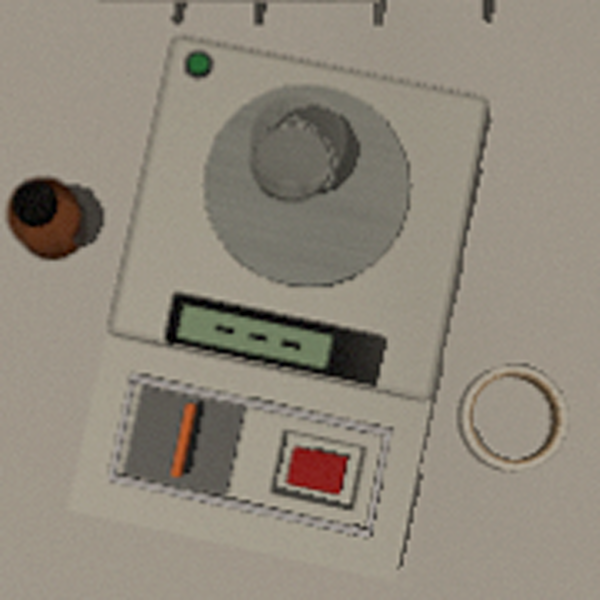

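View pics/s0c.png

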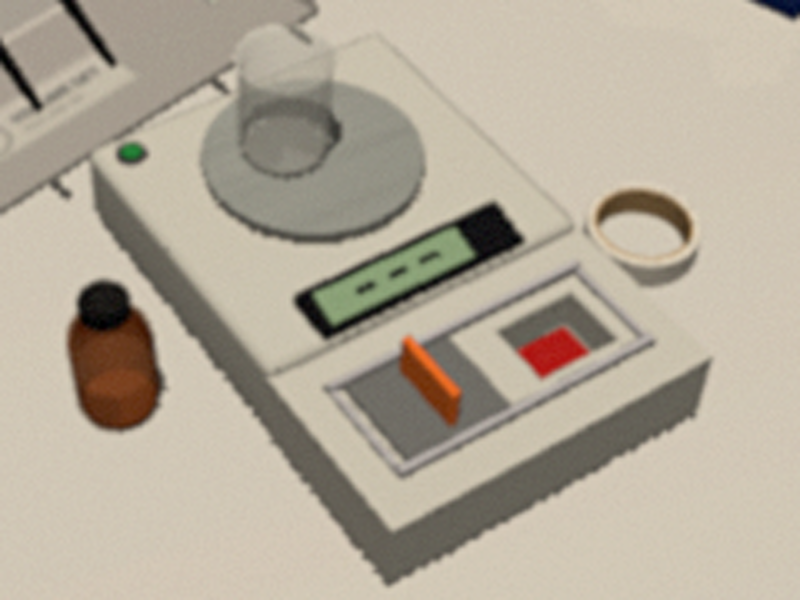

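The top view shows deck, pan, red well and ridge clearly. In the enlargement the ridge top runs from (192, 404) to (180, 474), and the red well centre is at (318, 469). In the scene view the front-left deck corner is at crop (392, 530) and the front-right at (710, 360). Next I'll fit the balance pose to both.

```bash
cat > h.py <<'E'
import cv2,numpy as np,pickle
from scipy.optimize import least_squares
def proj(r,P):
    W=np.array(r['world_to_cam']);P=np.atleast_2d(P)
    c=P@W[:3,:3].T+W[:3,3]; c=c*[1,-1,-1]
    return cv2.projectPoints(c.reshape(-1,1,3),np.zeros(3),np.zeros(3),np.array(r['intrinsics']),np.array(r['distortion']))[0][:,0]
def b2w(p,B):
    x,y,t=p;c,s=np.cos(t),np.sin(t);B=np.atleast_2d(B)
    return np.c_[x+c*B[:,0]-s*B[:,1],y+s*B[:,0]+c*B[:,1],B[:,2]]
E
cat > fit.py <<'E'
from h import *
d=pickle.load(open('d0.pkl','rb'))
top=[((-150,100,50),(68,510)),((-150,-100,50),(400,572)),((150,100,56),(175,37)),((150,-100,56),(488,97)),((70,0,67),(307,186)),((-95,-42,50),(318,469))]
sc=[((-150,100,50),(392,530)),((-150,-100,50),(710,360)),((150,100,56),(95,160)),((150,-100,56),(375,35)),((70,0,67),(313,160)),((-95,-42,50),(558,336))]
T=np.array([a[1] for a in top])/3.3333+[270,150];S=np.array([a[1] for a in sc])/3.3333+[240,150]
B=np.array([a[0] for a in top],float)
for use in('both','top','scene'):
    def f(p):
        w=b2w(p[:3],B);o=[]
        if use!='scene':o.append(proj(d['top'],w)-T)
        if use!='top':o.append(proj(d['scene'],w)-S)
        return np.concatenate(o).ravel()
    r=least_squares(f,[600,0,-.2],loss='soft_l1');print(use,r.x,'\n',np.round(f(r.x).reshape(-1,2),1).tolist())
    if use=='both':p=r.x
# ridge
R=[np.array([186,439])/3.3333+[270,150],np.array([433,368])/3.3333+[240,150]]
def g(q):
    w=b2w(p,[q[0],q[1],78]);return np.r_[proj(d['top'],w)[0]-R[0],proj(d['scene'],w)[0]-R[1]]
q=least_squares(g,[-95,42]);print('ridge bal',q.x,q.fun)
print('ridge w',b2w(p,[-95,q.x[1],78]),'key',b2w(p,[-95,42,36]))
print('bottle..')
for n,z,px in(('bottle cap',85,(35,203)),('tape',19,(513,418))):
    t=least_squares(lambda v:proj(d['top'],[v[0],v[1],z])[0]-(np.array(px)/3.3333+[270,150]),[600,0]).x;print(n,t)
np.save('p.npy',p)
E
python3 fit.py
```

```text
both [ 6.05856345e+02  3.21767971e+01 -2.08511790e-01] 
 [[-0.7, 0.1], [-1.6, 2.7], [-1.7, -2.0], [0.5, -0.9], [-0.8, -0.7], [-0.3, 0.2], [1.3, 1.3], [1.7, -0.6], [-2.9, -2.6], [1.0, -1.9], [0.3, -1.7], [0.4, -0.2]]
top [ 6.05339855e+02  3.07141037e+01 -2.06911611e-01] 
 [[0.2, 0.5], [-0.8, 2.9], [-1.1, -1.7], [1.2, -0.8], [-0.1, -0.4], [0.5, 0.4]]
scene [ 6.05646877e+02  3.42638910e+01 -2.08407723e-01] 
 [[0.5, 2.2], [1.1, 0.1], [-3.7, -2.0], [0.3, -1.3], [-0.4, -1.1], [-0.3, 0.5]]
ridge bal [-94.37125017  39.51073653] [-0.96626284  0.07110148  0.53607959 -0.83697536]
ridge w [[521.09292582  90.49712825  78.        ]] key [[521.6082137   92.93247443  36.        ]]
bottle..
bottle cap [660.10397357 177.23039964]
tape [ 535.94273081 -113.11318678]
```

The two views agree to about 2 mm: balance at (606, 32), yaw −0.208, ridge at balance y ≈ 39.5. First I close the fingers and turn the jaw axis along balance y.

Request:
jog_arm(
  moves=[
    [0,0,0,-0.7,0],
    [0,0,0,-0.7,0],
    [0,0,0,0,0],
    [0,0,0,0,0],
  ],
  grip_force=30,
)

```text
time: 0.6
ee_pos: [228.4, 633.8, 228.5]
eef_rot: [[-0.979, -0.001, -0.203], [0.203, -0.005, -0.979], [0.0, -1.0, 0.005]]
ft_force: [-0.0, -0.5, 0.2]
opening: 0.148
```

```bash
cat > st.py <<'E'
from plant import *
from h import *
import sys
p=np.load('p.npy');s=get_state();R=np.array(s['eef_rot']);e=np.array(s['ee_pos'])
c,sn=np.cos(p[2]),np.sin(p[2]);dx=e[:2]-p[:2]
print('t',s['time'],'ee',np.round(e,1),'bal',np.round([c*dx[0]+sn*dx[1],-sn*dx[0]+c*dx[1],e[2]],1),'F',np.round(s['ft_force'],2),'op',s['opening'])
yb=np.array([-sn,c]);print('yaw err of -z vs bal y',np.arctan2(*(-R[:2,2])[::-1])-np.arctan2(yb[1],yb[0]))
if len(sys.argv)>3:
    t=b2w(p,[float(v) for v in sys.argv[1:4]])[0];print('shift tool mm',np.round(R.T@(t-e),1),'frac',np.round(R.T@(t-e)/60,3))
E
python3 st.py -95 80 231; python3 -c "import plant;print([n for n in dir(plant) if n[0]!='_']);print(getattr(plant,'grip_depth',None))"
```

```text
t 0.6 ee [228.4 633.8 228.5] bal [-493.8  510.4  228.5] F [-0.02 -0.46  0.18] op 0.1479595821727759
yaw err of -z vs bal y 0.004150340452628409
shift tool mm [-397.    -0.5  432.1] frac [-6.617 -0.008  7.201]
['IKError', 'finish_job', 'get_state', 'grip_depth', 'snapshot']
18.700000000000003
```

Request:
jog_arm(
  moves=[
    [-0.66,-0.02,0.72,0,0],
    [-0.66,-0.02,0.72,0,0],
    [-0.66,-0.02,0.72,0,0],
    [-0.66,-0.02,0.72,0,0],
    [-0.66,-0.02,0.72,0,0],
  ],
)

```text
time: 1.23
ee_pos: [379.8, 377.6, 234.2]
eef_rot: [[-0.979, -0.001, -0.204], [0.204, -0.006, -0.979], [-0.0, -1.0, 0.006]]
ft_force: [0.4, 0.4, 0.4]
opening: 0.004
```

```bash
python3 st.py -95 80 231
```

```text
t 1.225 ee [379.8 377.6 234.2] bal [-292.7  291.1  234.2] F [0.4  0.42 0.36] op 0.0042083920488558985
yaw err of -z vs bal y 0.0034014234143224797
shift tool mm [-197.     4.6  211.8] frac [-3.283  0.077  3.53 ]
```

Request:
jog_arm(
  moves=[
    [-0.66,0,0.7,0,0],
    [-0.66,0,0.7,0,0],
    [-0.66,0,0.7,0,0],
    [-0.65,0,0.7,0,0],
    [-0.65,0,0.7,0,0],
  ],
)

```text
time: 1.85
ee_pos: [532.8, 123.2, 237.4]
eef_rot: [[-0.978, 0.002, -0.208], [0.208, -0.004, -0.978], [-0.003, -1.0, 0.003]]
ft_force: [0.3, 1.1, 0.7]
opening: 0.004
```

```bash
python3 st.py -95 80 100
```

```text
t 1.85 ee [532.8 123.2 237.4] bal [-90.3  73.9 237.4] F [0.26 1.14 0.69] op 0.004090943665564772
yaw err of -z vs bal y -0.0013161460729695929
shift tool mm [  5.1 137.4  -6.5] frac [ 0.085  2.29  -0.109]
```

Request:
jog_arm(
  moves=[
    [0.08,0.8,-0.11,0,0],
    [0,0.8,0,0,0],
    [0,0.5,0,0,0],
    [0,0,0,0,0],
  ],
)

```text
time: 2.35
ee_pos: [532.8, 125.2, 109.4]
eef_rot: [[-0.975, 0.005, -0.222], [0.222, -0.003, -0.975], [-0.006, -1.0, 0.001]]
ft_force: [0.2, -0.2, -0.0]
opening: -0.002
```

```bash
cat > pic.py <<'E'
import sys
from plant import *
from h import *
i=sys.argv[1]
for n,x,y in(('top',270,150),('scene',240,150)):
    r=snapshot(n);a=r['color'];cv2.imwrite(f'pics/{n}{i}.png',a)
    a=a[y:y+180,x:x+(180 if n=='top' else 240)];cv2.imwrite(f'pics/{n}{i}c.png',cv2.resize(cv2.convertScaleAbs(a,alpha=1.5),None,fx=10/3,fy=10/3,interpolation=cv2.INTER_CUBIC))
    print(n,'tcp px crop',(proj(r,get_state()['ee_pos'])[0]-[x,y])*10/3)
E
python3 pic.py 1; python3 st.py -95 72 66
```

```text
top tcp px crop [118.4124218  416.25925518]
scene tcp px crop [368.16685686 344.61724614]
t 2.45 ee [534.5 126.3 112.1] bal [-89.2  77.3 112.1] F [ 0.43 -0.9   0.15] op -0.000964448346557533
yaw err of -z vs bal y -0.013850105812306168
shift tool mm [ 6.1 46.   5.4] frac [0.102 0.766 0.091]
```

View pics/scene1c.png

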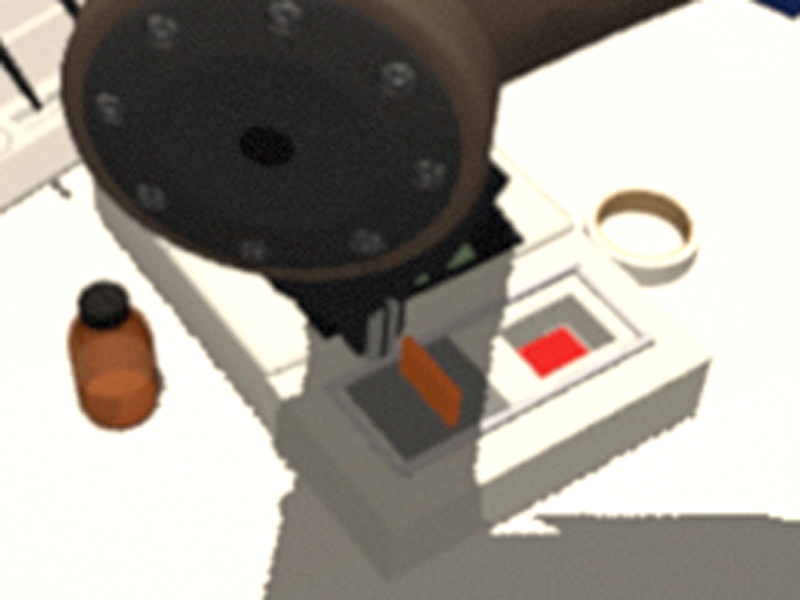

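View pics/top1c.png

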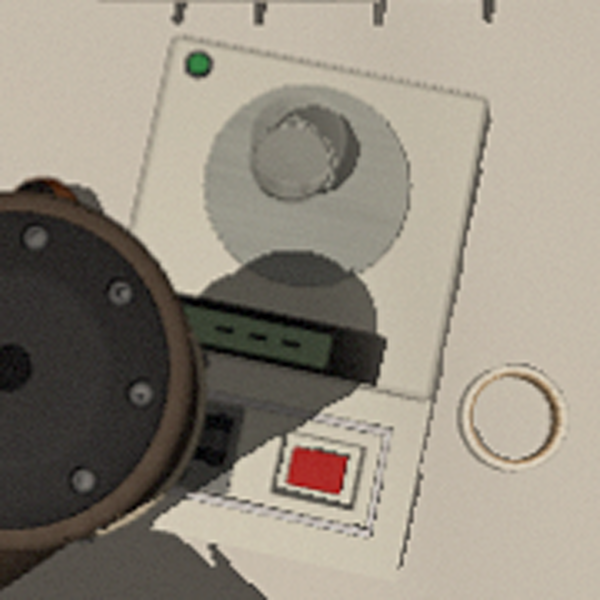

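The fingertips, near scene crop (384, 350), are left of the ridge and match the reported pose. I'll lower beside the ridge.

Request:
jog_arm(
  moves=[
    [0.1,0.2,0.08,-0.14,0],
    [0,0.3,0,0,0],
    [0,0.2,0,0,0],
    [0,0,0,0,0],
  ],
)

```text
time: 2.95
ee_pos: [529.2, 124.3, 72.4]
eef_rot: [[-0.979, 0.016, -0.204], [0.204, 0.004, -0.979], [-0.015, -1.0, -0.007]]
ft_force: [-0.1, -0.1, 0.4]
opening: 0.001
```

```bash
python3 st.py -95 62 66
```

```text
t 2.95 ee [529.2 124.3  72.4] bal [-94.   74.2  72.4] F [-0.14 -0.12  0.38] op 0.0014073960257429167
yaw err of -z vs bal y 0.002646010210135552
shift tool mm [ 1.1  6.3 12.3] frac [0.018 0.105 0.204]
```

Request:
jog_arm(
  moves=[
    [0.02,0.12,0.1,0,0],
    [0,0,0.1,0,0],
    [0,0,0,0,0],
  ],
)

```text
time: 3.32
ee_pos: [525.9, 112.2, 65.8]
eef_rot: [[-0.979, 0.018, -0.204], [0.204, 0.004, -0.979], [-0.016, -1.0, -0.008]]
ft_force: [-0.2, 0.7, 0.4]
opening: -0.002
```

```bash
python3 pic.py 2; python3 st.py -95 52 66
```

```text
top tcp px crop [145.87995343 432.4163716 ]
scene tcp px crop [395.72535628 400.99323293]
t 3.425 ee [526.1 112.6  65.8] bal [-94.7  62.1  65.8] F [-0.23 -0.48 -0.81] op -0.002780649261933321
yaw err of -z vs bal y 0.0032372409810002
shift tool mm [ 0.4 -0.3 10.1] frac [ 0.006 -0.005  0.169]
```

View pics/scene2c.png

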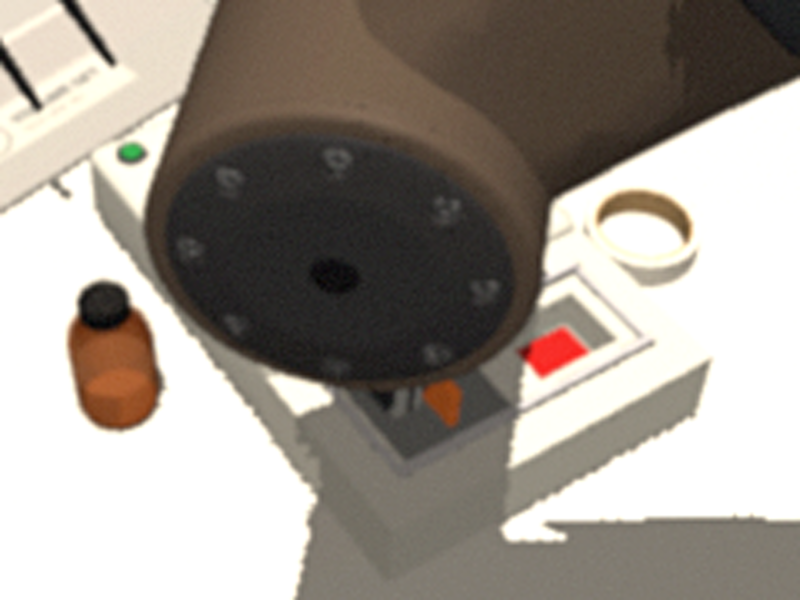

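The fingertips, near crop (400, 402), are left of the ridge at (443, 400). Now I'll push right.

Request:
jog_arm(
  moves=[
    [0,0,0.1,0,0],
    [0,0,0.1,0,0],
    [0,0,0.15,0,0],
    [0,0,0.15,0,0],
    [0,0,0.15,0,0],
  ],
)

```text
time: 4.05
ee_pos: [518.1, 72.9, 65.9]
eef_rot: [[-0.979, 0.019, -0.203], [0.203, 0.006, -0.979], [-0.017, -1.0, -0.009]]
ft_force: [-0.0, 1.1, -0.0]
opening: -0.001
```

```bash
python3 st.py -95 -24 66
```

```text
t 4.05 ee [518.1  72.9  65.9] bal [-94.3  21.7  65.9] F [-0.02  1.06 -0.05] op -0.0009526706854345252
yaw err of -z vs bal y 0.003922445385543538
shift tool mm [ 0.8 -0.6 45.7] frac [ 0.014 -0.01   0.761]
```

Request:
jog_arm(
  moves=[
    [0,0,0.15,0,0],
    [0,0,0.15,0,0],
    [0,0,0.15,0,0],
    [0,0,0.1,0,0],
  ],
)

```text
time: 4.55
ee_pos: [510.9, 37.9, 65.7]
eef_rot: [[-0.979, 0.019, -0.204], [0.204, 0.006, -0.979], [-0.018, -1.0, -0.01]]
ft_force: [0.2, 0.6, -0.2]
opening: 0.001
```

```bash
python3 pic.py 3;python3 st.py -95 -24 66
```

```text
top tcp px crop [273.44038411 458.78579643]
scene tcp px crop [519.25542535 336.64749522]
t 4.65 ee [510.7  37.7  65.6] bal [-94.3 -14.3  65.6] F [ 0.08  0.19 -0.15] op 0.002896448436350681
yaw err of -z vs bal y 0.002938268588725146
shift tool mm [ 0.7 -0.5  9.7] frac [ 0.012 -0.008  0.162]
```

View pics/scene3c.png

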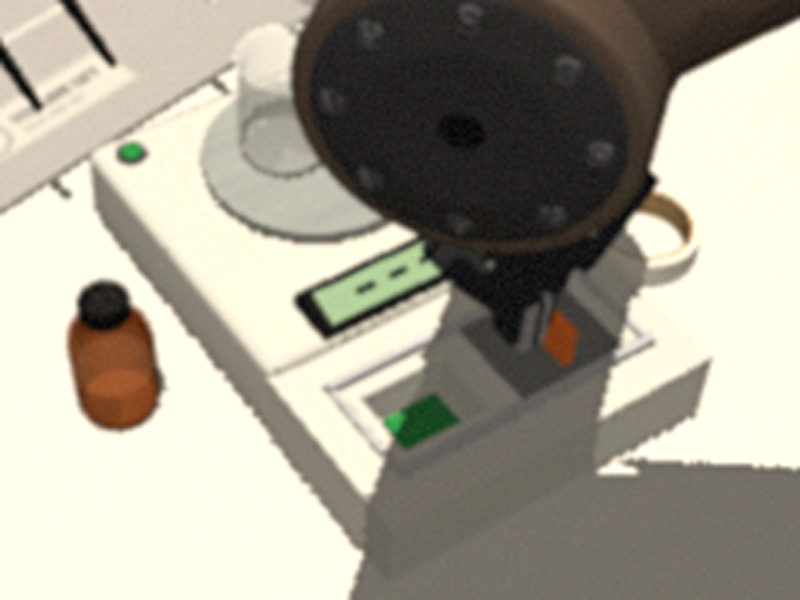

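View pics/top3c.png

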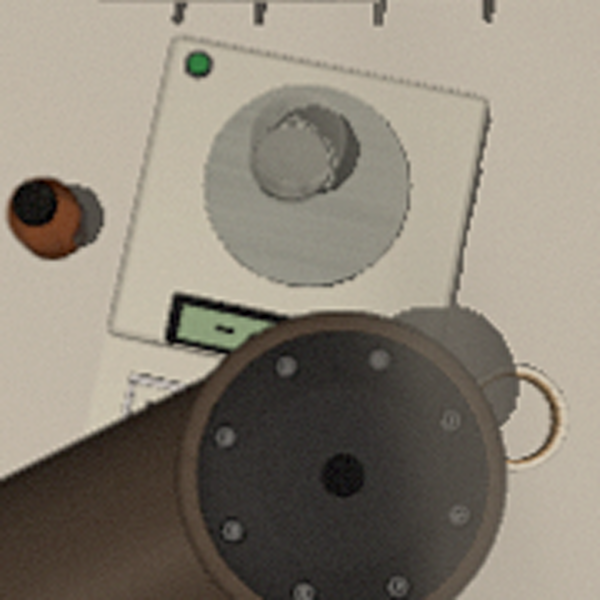

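The shutter moved (ridge now near crop (562, 338)) and the green key shows at (425, 420). There are still about 15 mm to the stop.

Request:
jog_arm(
  moves=[
    [0,0,0.1,0,0],
    [0,0,0.07,0,0],
    [0,0,0.05,0,0],
  ],
)

```text
time: 5.03
ee_pos: [508.8, 25.9, 65.6]
eef_rot: [[-0.979, 0.021, -0.204], [0.204, 0.008, -0.979], [-0.019, -1.0, -0.012]]
ft_force: [-3.6, 18.7, 0.6]
opening: -0.001
```

```bash
python3 st.py -95 -28 66
```

```text
t 5.025 ee [508.8  25.9  65.6] bal [-93.6 -26.2  65.6] F [-3.57 18.74  0.61] op -0.0010721127248416384
yaw err of -z vs bal y 0.0029923706733239186
shift tool mm [ 1.4 -0.4  1.8] frac [ 0.023 -0.007  0.029]
```

19 N along +y means the stop is met: ridge centre −42, face −39, finger half-thickness about 13. I'll back off to above the green well.

Request:
jog_arm(
  moves=[
    [0,0,-0.2,0,0],
    [0,0,-0.5,0,0],
    [0,0,-0.45,0,0],
    [0,0,0,0,0],
  ],
)

```text
time: 5.52
ee_pos: [523.2, 95.3, 66.3]
eef_rot: [[-0.979, 0.02, -0.204], [0.204, 0.007, -0.979], [-0.018, -1.0, -0.011]]
ft_force: [-0.4, -0.1, 0.6]
opening: -0.0
```

```bash
python3 pic.py 4;python3 st.py -95 42 66
```

```text
top tcp px crop [176.23158641 438.03877881]
scene tcp px crop [427.30303344 383.8351515 ]
t 5.625 ee [522.4  93.8  66.1] bal [-94.5  43.   66.1] F [-0.61  0.06  0.07] op 0.0036631507664621125
yaw err of -z vs bal y 0.0015111076174190163
shift tool mm [0.6 0.1 1. ] frac [0.009 0.002 0.017]
```

View pics/scene4c.png

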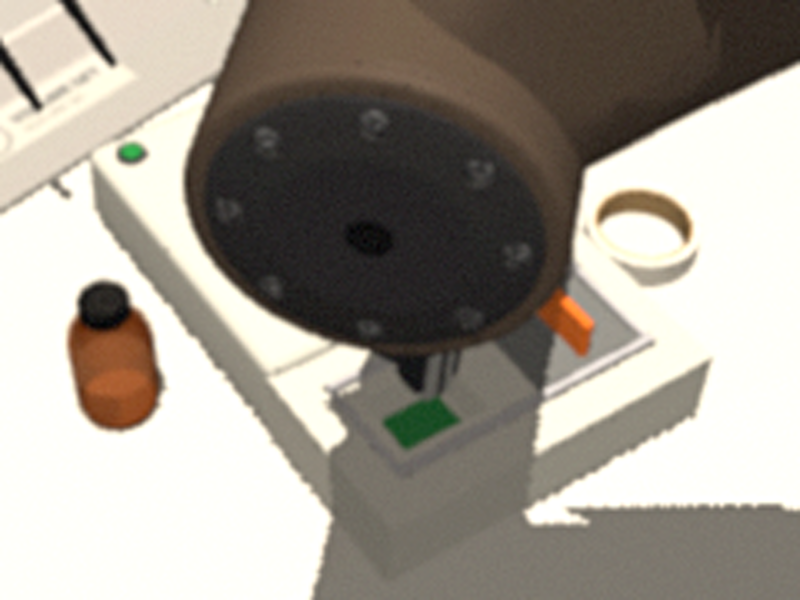

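View pics/top4c.png

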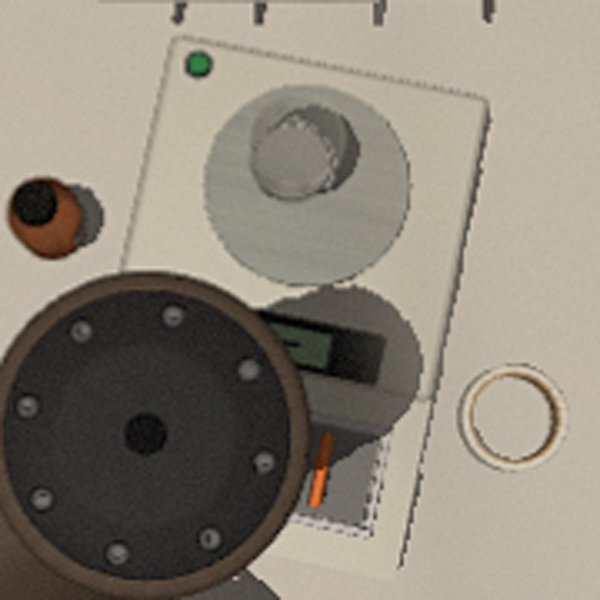

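The shutter covers the red well up to the right frame end (top crop ridge ≈ (321, 470)), and the green key is open at scene crop (421, 422). I'll check the predictions against these.

```bash
python3 - <<'E'
from h import *
d=pickle.load(open('d0.pkl','rb'));p=np.load('p.npy')
for n,o in(('scene',[240,150]),('top',[270,150])):
    for q in((-95,42,36),(-107,59,36),(-83,25,36),(-107,25,36),(-95,-42,78),(-114,67,50)):print(n,q,np.round((proj(d[n],b2w(p,q))[0]-o)*10/3))
E
python3 st.py -95 42 46
```

```text
scene (-95, 42, 36) [425. 422.]
scene (-107, 59, 36) [412. 453.]
scene (-83, 25, 36) [438. 392.]
scene (-107, 25, 36) [467. 423.]
scene (-95, -42, 78) [566. 299.]
scene (-114, 67, 50) [409. 452.]
top (-95, 42, 36) [180. 441.]
top (-107, 59, 36) [149. 455.]
top (-83, 25, 36) [211. 427.]
top (-107, 25, 36) [203. 466.]
top (-95, -42, 78) [320. 470.]
top (-114, 67, 50) [132. 463.]
t 5.625 ee [522.4  93.8  66.1] bal [-94.5  43.   66.1] F [-0.61  0.06  0.07] op 0.0036631507664621125
yaw err of -z vs bal y 0.0015111076174190163
shift tool mm [ 0.9 20.1  1.2] frac [0.015 0.335 0.021]
```

```bash
python3 - <<'E'
from h import *
d=pickle.load(open('d0.pkl','rb'));p=np.load('p.npy')
def rect(cx,cy,hx,hy,z):return [(cx-hx,cy-hy,z),(cx-hx,cy+hy,z),(cx+hx,cy+hy,z),(cx+hx,cy-hy,z)]
def draw(n,f,x,y,w,h,k,cy,out):
    a=cv2.imread(f)[y:y+h,x:x+w];a=cv2.resize(cv2.convertScaleAbs(a,alpha=2 if '4' in f else 1.5),None,fx=k,fy=k,interpolation=cv2.INTER_CUBIC)
    for q,c in((rect(-95,cy,19,25,50),(255,0,0)),(rect(-95,cy,12,17,36),(255,255,0)),(rect(0,0,150,100,50),(255,0,255))):
        px=(proj(d[n],b2w(p,q))-[x,y]+.5)*k;cv2.polylines(a,[np.int32(px)],True,c,1)
    return a
L=draw('scene','pics/scene4.png',330,240,65,65,6,42,'')
M=draw('scene','pics/scene0.png',380,220,65,65,6,-42,'')
cv2.imwrite('pics/ov1.png',np.hstack([L,M]))
cv2.imwrite('pics/ov2.png',draw('top','pics/top0.png',335,255,65,65,8,-42,''))
E
```

```text
(no output)
```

View pics/ov1.png

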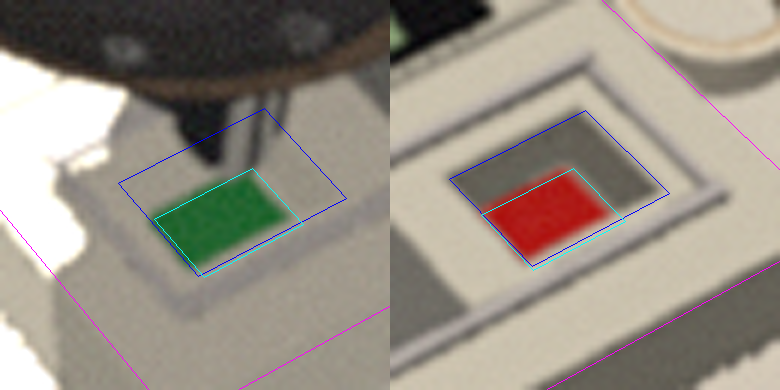

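View pics/ov2.png

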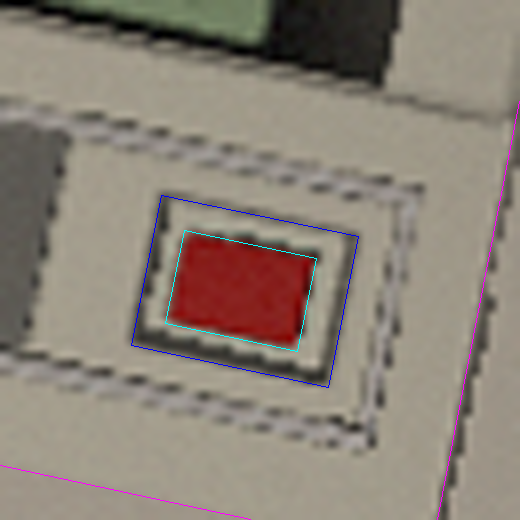

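The well and key outlines fit within about 1 mm in both views. Now I descend into the well.

Request:
jog_arm(
  moves=[
    [0.01,0.25,0.02,0,0],
    [0,0.15,0,0,0],
    [0,0,0,0,0],
  ],
)

```text
time: 6.0
ee_pos: [520.9, 91.0, 39.9]
eef_rot: [[-0.978, 0.018, -0.207], [0.207, 0.006, -0.978], [-0.016, -1.0, -0.009]]
ft_force: [0.1, -0.5, 0.7]
opening: -0.0
```

```bash
python3 st.py -95 42 38
```

```text
t 6.0 ee [520.9  91.   39.9] bal [-95.3  40.   39.9] F [ 0.11 -0.53  0.67] op -0.00012506244224733056
yaw err of -z vs bal y -0.00018872590748397755
shift tool mm [-0.3  1.9 -2. ] frac [-0.005  0.032 -0.033]
```

Request:
jog_arm(
  moves=[
    [0,0.06,-0.03,0,0],
    [0,0.03,0,0,0],
  ],
)

```text
time: 6.25
ee_pos: [521.5, 92.6, 34.4]
eef_rot: [[-0.978, 0.018, -0.208], [0.208, 0.005, -0.978], [-0.016, -1.0, -0.009]]
ft_force: [-2.4, 0.2, 3.2]
opening: 0.001
```

Request:
jog_arm(
  moves=[
    [0,0.03,0,0,0],
    [0,0.02,0,0,0],
  ],
)

```text
time: 6.5
ee_pos: [521.5, 92.6, 31.6]
eef_rot: [[-0.978, 0.018, -0.208], [0.208, 0.006, -0.978], [-0.016, -1.0, -0.009]]
ft_force: [-2.3, -0.1, 4.5]
opening: 0.0
```

Request:
jog_arm(
  moves=[
    [0,0.02,0,0,0],
    [0,0.02,0,0,0],
  ],
)

```text
time: 6.75
ee_pos: [521.6, 92.6, 30.8]
eef_rot: [[-0.978, 0.018, -0.207], [0.207, 0.005, -0.978], [-0.017, -1.0, -0.009]]
ft_force: [-7.5, 0.3, 21.1]
opening: -0.001
```

The hard stop is reached (force rises sharply at z = 30.8). I'll hold it more gently.

Request:
jog_arm(
  moves=[
    [0,0.007,0,0,0],
    [0,0.007,0,0,0],
  ],
)

```text
time: 7.0
ee_pos: [521.5, 92.7, 31.2]
eef_rot: [[-0.978, 0.019, -0.206], [0.207, 0.005, -0.978], [-0.017, -1.0, -0.009]]
ft_force: [-2.0, -0.2, 3.9]
opening: 0.003
```

Request:
jog_arm(
  moves=[
    [0,0.015,0,0,0],
    [0,0.015,0,0,0],
  ],
)

```text
time: 7.25
ee_pos: [521.5, 92.7, 31.0]
eef_rot: [[-0.978, 0.019, -0.206], [0.206, 0.005, -0.979], [-0.018, -1.0, -0.009]]
ft_force: [-6.1, -0.2, 15.6]
opening: -0.001
```

Request:
jog_arm(
  moves=[
    [0,0.012,0,0,0],
    [0,0.012,0,0,0],
    [0,0.012,0,0,0],
    [0,0.012,0,0,0],
    [0,0.012,0,0,0],
  ],
)

```text
time: 7.88
ee_pos: [521.5, 92.6, 31.0]
eef_rot: [[-0.979, 0.021, -0.204], [0.205, 0.006, -0.979], [-0.02, -1.0, -0.01]]
ft_force: [-4.6, 0.4, 10.9]
opening: -0.003
```

Request:
jog_arm(
  moves=[
    [0,0.012,0,0,0],
    [0,0.012,0,0,0],
    [0,0.012,0,0,0],
    [0,0.012,0,0,0],
    [0,0.012,0,0,0],
  ],
)

```text
time: 8.5
ee_pos: [521.5, 92.6, 31.0]
eef_rot: [[-0.979, 0.023, -0.203], [0.203, 0.006, -0.979], [-0.021, -1.0, -0.011]]
ft_force: [-3.9, -0.7, 11.0]
opening: 0.001
```

Request:
jog_arm(
  moves=[
    [0,0.012,0,0,0],
    [0,0.012,0,0,0],
  ],
)

```text
time: 8.75
ee_pos: [521.5, 92.7, 31.1]
eef_rot: [[-0.979, 0.024, -0.203], [0.203, 0.006, -0.979], [-0.022, -1.0, -0.011]]
ft_force: [-4.2, -0.1, 10.1]
opening: -0.006
```

It held for 1.5 s at 10–15 N. Now straight up.

Request:
jog_arm(
  moves=[
    [0,-0.1,0,0,0],
    [0,-0.2,0,0,0],
    [0,-0.5,0,0,0],
    [0,-0.7,0,0,0],
    [0,-0.7,0,0,0],
  ],
)

```text
time: 9.38
ee_pos: [517.0, 91.1, 165.6]
eef_rot: [[-0.979, 0.019, -0.203], [0.203, 0.004, -0.979], [-0.018, -1.0, -0.008]]
ft_force: [1.3, 0.5, 0.3]
opening: 0.0
```

Request:
jog_arm(
  moves=[
    [0.5,-0.5,-0.6,0,0],
    [0.6,0,-0.7,0,0],
    [0.6,0,-0.7,0,0],
    [0.6,0,-0.7,0,0],
    [0,0,0,0,0],
  ],
)

```text
time: 10.0
ee_pos: [413.8, 284.3, 203.9]
eef_rot: [[-0.978, 0.029, -0.205], [0.206, 0.013, -0.979], [-0.026, -0.999, -0.019]]
ft_force: [0.3, -0.6, 0.0]
opening: 0.003
```

```bash
python3 st.py; python3 pic.py 5
```

```text
t 10.0 ee [413.8 284.3 203.9] bal [-240.   206.9  203.9] F [ 0.34 -0.64  0.02] op 0.0027841944828274254
yaw err of -z vs bal y 0.0018528314994932238
top tcp px crop [-211.03575854  649.07218629]
scene tcp px crop [325.71196445 593.56012061]
```

View pics/top5c.png

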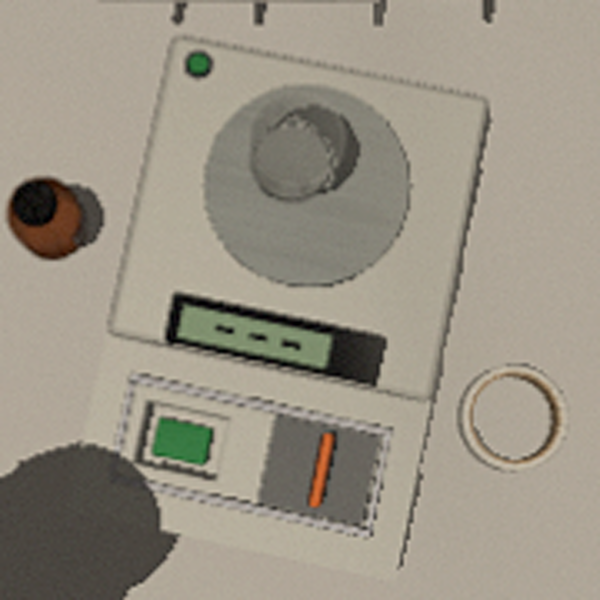

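View pics/scene5c.png

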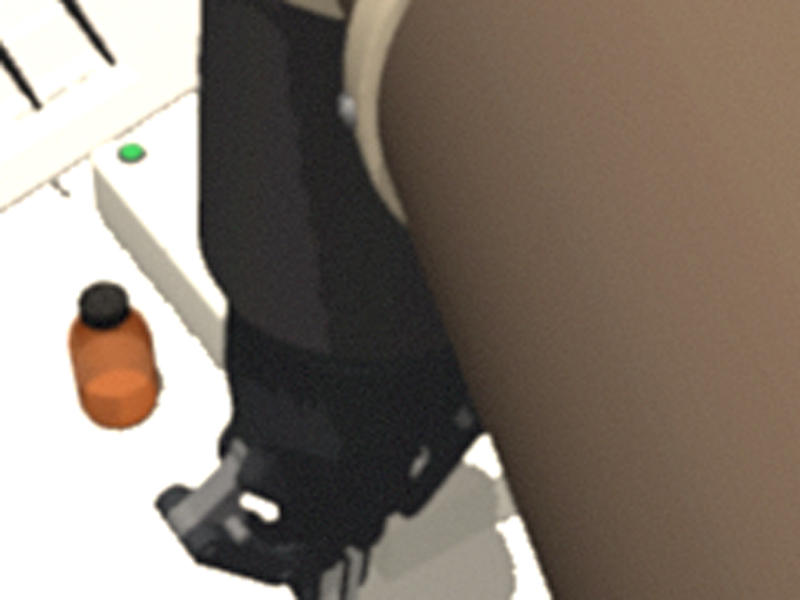

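The ridge centre at top crop (321, 470) matches its stop position (320, 470). The green key at (183, 440) is up, and the beaker, bottle and tape have not moved.

```bash
python3 -c "
from plant import *
print(finish_job())"
```

```text
the job is handed in; nothing more can be done
None
```

I slid the shutter right by its ridge to the stop, pressed the green key fully down and held it, then let it up and moved the arm clear. The job was handed in at about 10 s of the 50 s allowed.

- **Shutter:** the push ended with about 19 N at the stop. In the last top view the ridge centre is at crop (321, 470), against (320, 470) predicted for the stop, with the plate over the red key.
- **Green key:** it met its hard stop at a tip height of about 31 mm. The final hold lasted about 1.5 s at 10–16 N, after a few lighter touches while I found the stop.
    - The first contact with the hard stop peaked at 21 N, firmer than I intended.
    - The force then fell briefly to 3.9 N at 31.2 mm, so the key may have risen a fraction of a millimetre before the final hold.
- **Surroundings:** in the last top view the beaker, pan, bottle and tape are where they started. Nothing was grasped, and the red key was never approached. The arm blocked the scene camera's view of the keys at the end, so the final check of shutter and keys rests on the top camera alone.

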